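# Feed a wooden strip through a sanding guide with a push stick

## Robot

A 6-joint arm with a two-finger parallel gripper is mounted at the origin on the work surface. World frame = base frame: x ahead of the robot, y to its left, z up, the work surface at z = 0. Lengths are in m, angles in rad, forces in N, time in s.
With the tool pointing down it reaches from about 0.4 to 0.825 m from the base axis. Payload 7 kg.
Tool frame: the origin (TCP) lies between the finger pads; the fingertips stand 17 mm ahead of it and the grasp point (between the pads) lies 2 mm behind it; x points along the fingers, z is the direction in which the jaws open and shut, and the axes are right-handed (so a half turn about x gives the same grasp; the last joint's range is limited). The gripper opens to 88 mm and grips with 3 to 60 N. Pads are 19 mm wide; open, the fingers measure 130 mm over their backs; the gripper's body (78 mm by 193 mm) begins 47 mm behind the grasp point.
Start: joints at [1.427, 0.359, 0.012, 0, -1.224, -0.288], TCP at [0.282, 0.613, 0.244] pointing down, gripper open.
Joint ranges: [-3.07, 3.07], [-1.43, 2.12], [-1.02, 1.25], [-3.03, 1.67], [-3.05, -0], [-3.03, 3.03]. Speed limits (rad/s): [2.39, 2.39, 3.01, 3.14, 3.14, 3.14].

## Interface

Orientations are given as [roll, pitch, yaw] about the fixed x, y, z axes, in that order (R = Rz(yaw) Ry(pitch) Rx(roll)).
In Python, from station import * gives the robot as it stands.
- The arm moves only by the tool step_arm, never from a script. Its argument "deltas" is a list of rows, each a list of 5 numbers: the shift along the tool's x, y, z in cm, then the turn about the tool's x in degrees, then the closure, from 0 (fully open) to 1 (shut). In form: [[dx, dy, dz, roll, fingers], ...]. A call has exactly 10 rows; each row is the pose to reach, as a shift and turn from the pose commanded when the call began, along the tool's axes at that moment; what a row does not reach only later rows make up. A row lasts 1/12 s, in which the tool goes at most 41.7 mm and 7.16 degrees, less where a joint would pass 70% of its speed; a pose out of reach is approached as far as the arm can. A call with a gripper value outside its range is refused whole. The fingers move at their own pace and stop on an object; "squeeze" is the grip in N (left out, the last holds). Time passes only in rows, so rows that repeat a pose let the fingers close, or fill a call up. It gives the time, the measured TCP pose, the force and the opening at its end, in the units of the state.
- get_state(): the state, without advancing time (a new reading comes with each control period).
- grab_frame(name): name is "scene" or "top"; returns a dict with "pixels" (420x560x3 uint8, red, green, blue), "range_z" (420x560 float32, m along the optical axis (not along the pixel's ray), 0 where there is no reading), "fx", "fy", "cx", "cy" (pixels), "k1" (the pictures are not rectified: a ray, as slopes to the right and down, at radius r is drawn at 1 + k1 r^2 times it, then the intrinsics apply), "view" (4x4, takes a point from world to camera coordinates). Camera axes: x right, y down, z forward; pixel columns grow to the right and rows downward; lengths in m; the calibration is good to about 2 mm. A picture is of the moment at which its call begins.
- job_done(): hands the job in, once; it reports no verdict.
Trained networks look in the newest picture that a camera, given by its name, has taken for a name from the list of things; names that differ only in an ending like _2 or _b are one class to them, and where a whole thing is asked for, a point or a joint stands for the part that bears it (a point fixed in the world has none). Each returns a list of dicts, best first, with "conf" (0 to 1); they miss things now and then, are a little off and sometimes report something else, mostly with a low value. They report only what shows in the picture. A call takes as long as a camera call. They do not tell look-alikes from the thing itself.
- boxes_of(thing, camera): "extent" ([left, top, right, bottom] in pixels, round what is visible of it).
- masks_of(thing, camera): "mask" (420x560 bool, what is visible of it) and "extent" ([left, top, right, bottom] in pixels, round what is visible of it).
The state is a dict: "t": time; "q": joint angles; "qd": joint speeds; "joint_efforts": joint torques, N m; "eef_pos": TCP position; "ee_rot": TCP orientation; "force": force on the tool from outside, world axes, zero at the start; "moment": the same for the moment, N m; "width": finger opening in m.
Only numpy, scipy, OpenCV 4.12 (cv2) and the standard library are available. Lean on these libraries where they do the work, as an engineer would, in place of code of your own. Each camera call takes 0.05 s, during which the arm holds its last target.

## Task

Take the push stick from its blue tray by its upright handle and use it to feed the wooden strip through the guide channel, under the clear guard, until the strip's leading end rests against the red end stop; keep the gripper itself off the strip. Then lay the push stick back flat in its tray. Leave the other things on the bench where they are.

Things in the scene. Friction and masses are not known exactly. Their poses are not given: they have to be found in the camera images.
- guide: Fixed feed guide: grey deck 440 x 110 mm, 12 mm thick, from x = -260 to +180 mm. Origin on the bench under the middle of the guard, x = feed direction (to the red stop), y to its left, z up. Deck surface z = 12 mm. The channel runs on y = 0 from x = -60 to +160 mm, 50 mm wide between wooden fences 14 mm thick, 22 mm high above the deck.
- guard (a point): Middle of the underside of the clear guard that spans the channel over x = -35 to +35 mm of the guide; same axes. Underside 34 mm, top 42 mm (screw heads 46 mm) above the deck; 78 mm wide.
- stop_face (a point): Centre of the red stop's face, at x = +160 mm of the guide, 10 mm above the deck; same axes. The stop is 78 mm wide and stands 30 mm above the deck.
- channel_mouth (a point): Start of the 50 mm wide channel, at x = -60 mm of the guide on its centre line, 10 mm above the deck; same axes. Before it the fences flare out evenly, from 50 mm apart here to 90 mm apart 50 mm further back (x = -110 mm of the guide).
- strip: Loose pale wooden strip, 120 mm long (x) by 46 mm wide (y) by 20 mm high (z), about 90 g, lying on the deck before the flare, a little off the centre line and skewed by up to about 0.12 rad. Origin at the centre of its underside, x towards the stop. Fully fed it has its origin at x = +100 mm of the guide.
- stick: Loose push stick, about 120 g, lying in the tray. Origin on its underside below the middle of the handle; x forward to the tip, z up. Dark bar 18 mm wide, 14 mm high, x = -50 to +115 mm; orange shoe at the front. Upright orange handle 50 mm long (x), 22 mm thick (y, grip across this), z = 14 to 78 mm, black band at z = 60 mm. It balances a little ahead of the handle's middle.
- stick_tip (a point): Centre of the flat front face of the push stick's shoe, 130 mm ahead of the stick's origin, 8 mm above its underside; same axes as the stick. The shoe is 36 mm wide (y), 16 mm high, 20 mm long.
- stick_mid (a point): Middle of the push stick's length, on its underside, 40 mm ahead of the stick's origin; same axes as the stick.
- tray: Fixed blue open tray, 240 mm (x) by 80 mm (y) outside, walls 5 mm thick and 16 mm high, floor 5 mm thick. Origin on the bench under its centre, x along its length. The stick starts along it, tip towards +x, its middle near the tray's middle.
- slice: Loose bystander: round slice of log with bark, 90 mm across, 28 mm high; origin at the centre of its underside.
- glue: Loose bystander: white glue bottle with red cap, 60 mm across, 150 mm high; origin at the centre of its underside.
- sanding_block: Loose bystander: cork-faced wooden sanding block, 60 x 120 mm, 34 mm high, beyond the guide; origin at the centre of its underside.
There are look-alikes about, which are no part of the job. Leave any green or yellow look-alike of the stick alone.

How it is judged:
On the way, in this order (a step that is already met when the one before it is completed fails the run):
1. the push stick is held, clear of its tray (contact force between stick and the fingers above 1 N and z of stick in the frame of tray above 0.025 m), for 0.1 s.
2. the push stick pushes the strip along under the guard (contact force between stick and strip above 0.1 N and x of strip in the frame of guide between -0.06 and 0.09 m).
3. the strip lies against the stop (x of strip in the frame of guide between 0.094 and 0.105 m and y of strip in the frame of guide between -0.006 and 0.006 m and z of strip in the frame of guide below 0.016 m and angle between the x axis of strip and the x axis of guide, either way round below 0.1 rad), for 0.2 s.
At the end, for the whole second after the job is handed in: The strip lies flat on the deck in the channel with its leading end within 6 mm of the red stop, and the push stick lies flat (within 0.08 rad) on the tray's floor, its middle within 60 mm lengthwise and 40 mm sideways of the tray's centre; both at rest (all of step 3 and x of stick_mid in the frame of tray between -0.06 and 0.06 m and y of stick_mid in the frame of tray between -0.04 and 0.04 m and z of stick_mid in the frame of tray below 0.012 m and angle between stick's own z axis and vertical below 0.08 rad and linear speed of each of stick, strip below 0.02 m/s); the robot touches nothing.
It fails at once if the gripper or arm touches the strip (contact force between any of the fingers, the arm and strip above 0.3 N).
It fails at once if a bystander (log slice, glue bottle, sanding block) is moved more than 20 mm (distance of any of slice, glue, sanding_block from where it was at the start of the episode above 0.02 m).
It also fails if it takes over 59 s, if anything falls off the work surface, if the arm or the gripper's body presses on something with over 40 N, if the wrist force passes 120 N, or if a joint passes its speed limit or range.

## Working session

There is one attempt and no reset: what is moved stays moved. The work goes in short steps, Python scripts to look and compute and a tool call to move; the robot and the scene stay as the last step left them, time stands still between calls to the robot, and variables do not carry over. Pictures are saved under pics/ and viewed, and the job is handed in when it is done.

Besides the shell and the picture viewer there is one more tool, called after "Request:" by a JSON object that holds its "name" and its "arguments", one argument or row to a line. step_arm: Moves the arm, as the interface text tells. Its arguments: {"type":"object","properties":{"deltas":{"type":"array"},"squeeze":{"type":"number"}},"required":["deltas"]}

```bash
mkdir -p pics; ls; python3 - <<'E'
from station import *
import cv2, pickle
print(get_state())
for n in ("scene","top"):
    f=grab_frame(n); pickle.dump(f,open(f"pics/{n}0.pkl","wb"))
    cv2.imwrite(f"pics/{n}0.png",f["pixels"][:,:,::-1])
    print(n,f["fx"],f["fy"],f["cx"],f["cy"],f["k1"],f["view"])
    for t in ("stick","strip","guide","tray"):
        for b in boxes_of(t,n): print(n,t,round(b["conf"],2),b["extent"])
E
```

```text
pics
{'t': 0.0, 'q': array([ 1.42711717e+00,  3.59387463e-01,  1.10223745e-02, -3.33897381e-04,
       -1.22407319e+00, -2.88099640e-01]), 'qd': array([-0.00138309, -0.0001857 , -0.00195962, -0.00158437, -0.00068472,
       -0.00026962]), 'joint_efforts': array([ 5.00635906e-04, -5.82717168e+01,  2.93061858e+01,  6.99752882e+00,
        6.89646535e-03, -1.58378393e-04]), 'eef_pos': array([0.28231242, 0.61261051, 0.24260933]), 'ee_rot': array([ 0.09924102,  1.56912463, -1.90344783]), 'force': array([-0.22849381, -0.2308976 ,  0.51597585]), 'moment': array([-0.00805911,  0.00312754,  0.01070652]), 'width': 0.08780603982782413}
scene 526.3506891673811 526.3506891673811 278.3742931066062 209.05321805608156 -0.05830585793404097 [[-0.61777672  0.78620597 -0.01523458  0.26295669]
 [ 0.52928502  0.40141189 -0.74747967 -0.26742908]
 [-0.58155764 -0.46983898 -0.66410996  1.53996331]
 [ 0.          0.          0.          1.        ]]
scene stick 0.82 [197.1, 109.5, 257.4, 145.3]
scene stick 0.68 [247.8, 154.6, 308.0, 210.5]
scene stick 0.58 [109.3, 170.2, 140.5, 236.6]
scene strip 0.58 [200.2, 196.8, 253.9, 234.5]
scene guide 0.73 [187.9, 192.7, 364.9, 318.0]
scene tray 0.71 [231.0, 159.8, 325.4, 220.2]
scene tray 0.42 [199.4, 197.5, 254.9, 233.5]
top 487.5828093646248 487.5828093646248 278.85098966109905 207.2378267835308 0.03129282162816898 [[-0.10422204 -0.99454622 -0.00394699  0.13356456]
 [-0.97034219  0.10255436 -0.21890327  0.5414332 ]
 [ 0.2181142  -0.01898462 -0.97573858  1.12980642]
 [ 0.          0.          0.          1.        ]]
top stick 0.93 [282.6, 250.4, 355.7, 268.7]
top stick 0.93 [397.9, 257.3, 449.3, 318.9]
top stick 0.59 [360.6, 123.7, 428.7, 159.0]
top strip 0.74 [297.2, 189.9, 344.9, 205.4]
top guide 0.93 [174.6, 174.3, 354.1, 218.4]
top guide 0.32 [283.7, 252.2, 357.8, 266.2]
top tray 0.85 [268.9, 242.4, 367.9, 276.7]
```

View pics/scene0.png

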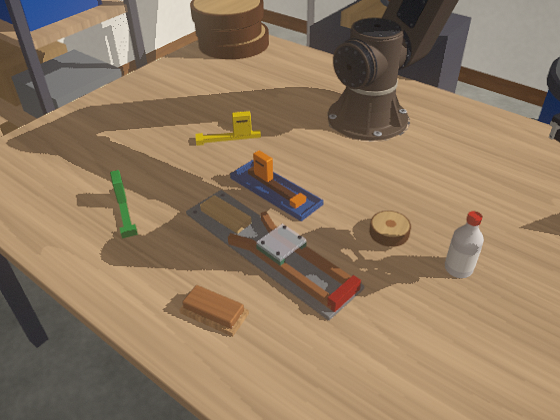

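View pics/top0.png

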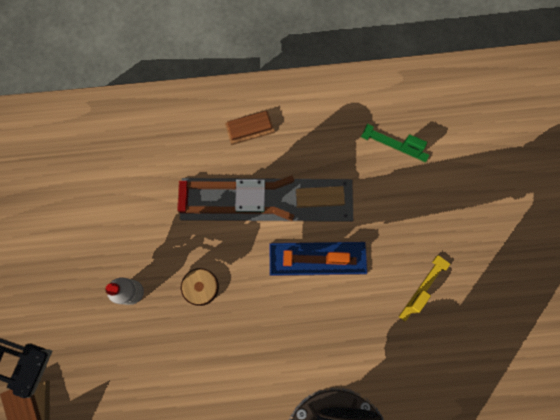

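The top view shows three stick-shaped things: orange/dark in the blue tray (283–356, 250–269), green (362–430, 124–160) and yellow (398–449, 257–319). Only the first has an orange handle and lies in the blue tray, so it fits the description. I'll confirm it in an enlarged crop and measure.

```bash
cat > h.py <<'E'
from station import *
import numpy as np, cv2, pickle
def cloud(f):
    K=np.array([[f["fx"],0,f["cx"]],[0,f["fy"],f["cy"]],[0,0,1.]])
    v,u=np.mgrid[0:420,0:560]
    # distortion: r_d = r(1+k1 r^2)
    n=cv2.undistortPoints(np.stack([u,v],-1).reshape(-1,1,2).astype(float),K,np.array([f["k1"],0,0,0.])).reshape(420,560,2)
    z=f["range_z"].astype(float)
    P=np.stack([n[...,0]*z,n[...,1]*z,z],-1)
    T=np.linalg.inv(f["view"])
    W=P@T[:3,:3].T+T[:3,3]
    W[z==0]=np.nan
    return W
def hsv(f): return cv2.cvtColor(f["pixels"],cv2.COLOR_RGB2HSV)
def rect(W,m,lo,hi):
    p=W[m]; p=p[np.isfinite(p[:,0])&(p[:,2]>lo)&(p[:,2]<hi)]
    if len(p)<8: return None
    r=cv2.minAreaRect((p[:,:2]*1000).astype(np.float32))
    return len(p),np.round(r[0],1),np.round(r[1],1),round(r[2],1),np.round(np.percentile(p[:,2],[5,50,95])*1000,1)
E
python3 - <<'E'
from h import *
for n in ("top","scene"):
    f=pickle.load(open(f"pics/{n}0.pkl","rb")); W=cloud(f); H=hsv(f)
    x0,y0,x1,y1=(165,165,375,285) if n=="top" else (180,140,380,325)
    cv2.imwrite(f"pics/{n}_crop.png",cv2.resize(f["pixels"][y0:y1,x0:x1,::-1],None,fx=3.5 if n=="top" else 3,fy=3.5 if n=="top" else 3,interpolation=cv2.INTER_CUBIC))
    box=np.zeros((420,560),bool); box[y0:y1,x0:x1]=1
    h,s,v=H[...,0].astype(int),H[...,1],H[...,2]
    orange=box&(h>5)&(h<14)&(s>200)&(v>150)
    red=box&((h<4)|(h>176))&(s>170)&(v>70)
    blue=box&(h>105)&(h<128)&(s>120)
    print(n,"orange low",rect(W,orange,0.015,0.04)); print("orange high",rect(W,orange,0.07,0.095))
    print("red",rect(W,red,0.03,0.05)); print("blue",rect(W,blue,0.0,0.03)); print("blue wall",rect(W,blue,0.012,0.03))
    print("bench z",np.nanmedian(W[330:400,100:250,2]))
    for t in ("guide","strip","tray","stick"):
        get=None
E
```

```text
top orange low (93, array([432.6,  67.4]), array([17.3, 33.1]), 83.6, array([18. , 21. , 24.5]))
orange high (182, array([414. , -48.5]), array([47.4, 20.1]), 82.1, array([79. , 83.2, 86.7]))
red (227, array([611.3, 312.3]), array([19.2, 77.6]), 82.8, array([37.8, 42.4, 46.5]))
blue (2113, array([424.7,  -7. ]), array([237. ,  78.4]), 84.8, array([ 2.1,  6.2, 17.6]))
blue wall (373, array([424.7,  -7. ]), array([237. ,  78.4]), 84.8, array([12.5, 16.3, 20.7]))
bench z 0.0010670801175229894
scene orange low None
orange high None
red (271, array([616.4, 311.4]), array([21.4, 77.2]), 82.7, array([34.6, 43. , 45.4]))
blue (81, array([427.4,  -7.4]), array([239.9,  73.5]), 83.5, array([ 2.4, 11.4, 17.1]))
blue wall (40, array([427.3,  -7.4]), array([239.8,  73.5]), 83.5, array([13.2, 15.9, 17.5]))
bench z -0.00010799638944780643
```

View pics/top_crop.png

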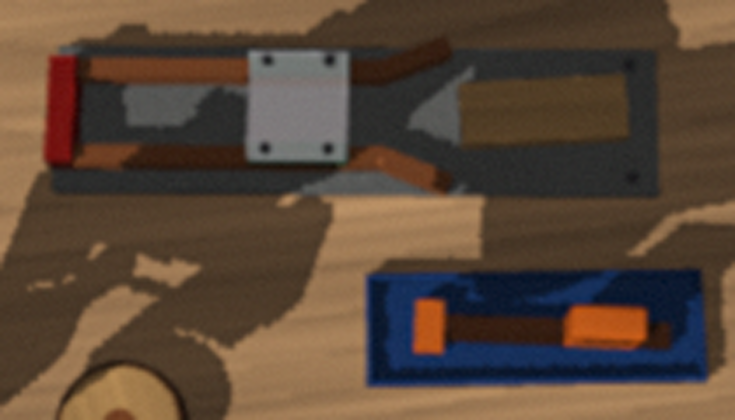

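View pics/scene_crop.png

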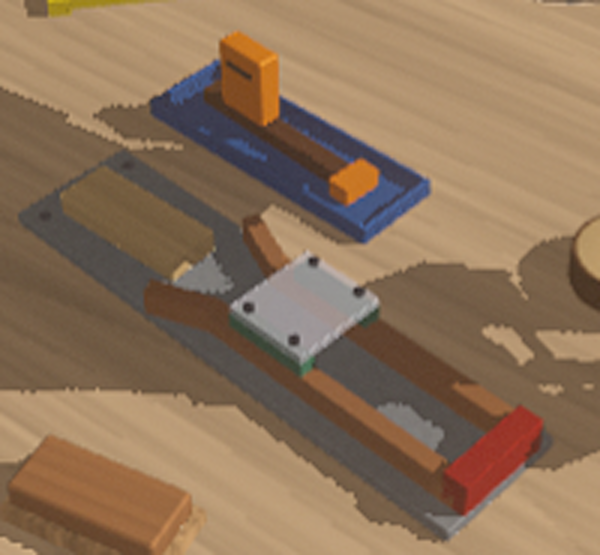

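The crops confirm it: the orange handle with the black band and the orange shoe are in the blue tray. Next I'll fit the guide, strip and stick more precisely from both cameras.

```bash
python3 - <<'E'
from h import *
for n in ("top","scene"):
    f=grab_frame(n); W=cloud(f); H=hsv(f); h,s,v=H[...,0].astype(int),H[...,1],H[...,2]
    box=np.zeros((420,560),bool)
    if n=="top": box[165:285,165:375]=1
    else: box[140:325,180:380]=1
    b2=box.copy(); 
    if n=="top": b2[240:]=0
    orange=box&(h>8)&(h<17)&(s>190)&(v>120)
    print(n,"shoe",rect(W,orange,0.014,0.03),"handle top",rect(W,orange,0.078,0.09))
    Z=W[...,2]
    deck=b2&(Z>0.009)&(Z<0.016)&(s<90)
    print("deck",rect(W,deck,0.007,0.017))
    white=b2&(s<60)&(Z>0.045)&(Z<0.065); k=cv2.morphologyEx(white.astype(np.uint8),cv2.MORPH_OPEN,np.ones((3,3)))>0
    print("guard",rect(W,k,0.045,0.065))
    for t in ("guide","strip","tray"):
        for m in masks_of(t,n)[:2]:
            mk=m["mask"]
            print(t,round(m["conf"],2),np.round(m["extent"]),rect(W,cv2.erode(mk.astype(np.uint8),np.ones((1,1)))>0,*{"guide":(0.006,0.018),"strip":(0.026,0.038),"tray":(0.01,0.022)}[t]))
E
```

```text
top shoe (108, array([423.9,  -3.2]), array([159.7,  34.9]), 83.7, array([16.9, 21.5, 25.1])) handle top (193, array([413.6, -49.7]), array([49.5, 20.9]), 83.4, array([80. , 83. , 86.6]))
deck (3288, array([587.8, 105.5]), array([438.9, 111.4]), 83.5, array([ 9.6, 12.4, 15.3]))
guard (884, array([592.5, 145.6]), array([69.9, 78.8]), 83.4, array([50.8, 54.5, 58.5]))
guide 0.93 [176. 175. 354. 219.] (3959, array([588.8, 104.1]), array([437.7, 113.5]), 83.6, array([ 8.2, 12.4, 16.3]))
strip 0.55 [296. 190. 343. 207.] (845, array([577.1, -28.8]), array([119.4,  48. ]), 87.0, array([28.5, 32.3, 35.9]))
tray 0.69 [270. 241. 366. 278.] (620, array([424.3,  -5.7]), array([239.7,  80.4]), 85.0, array([10.5, 15.6, 19.8]))
scene shoe (133, array([424.7,   5.1]), array([150.1,  36.6]), 78.8, array([15.7, 21.4, 26.9])) handle top (108, array([420.8, -50.3]), array([50. , 22.6]), 80.3, array([79.6, 82.6, 85.9]))
deck (3339, array([521.7,  96. ]), array([470.7, 254.7]), 83.9, array([ 9.8, 12.4, 15.1]))
guard (994, array([598. , 142.8]), array([72.9, 80.6]), 84.6, array([50. , 53.9, 56.8]))
strip 0.72 [197. 198. 252. 236.] (782, array([581.8, -30.3]), array([123.6,  49.9]), 88.2, array([28. , 31.8, 34.7]))
tray 0.98 [230. 162. 327. 219.] (549, array([430.6,  -9.1]), array([244.4,  84.8]), 86.3, array([10.6, 14.6, 18.3]))
tray 0.55 [186. 192. 366. 319.] (3372, array([595.4, 102.9]), array([441.5, 114.7]), 83.5, array([10.5, 12.9, 19.3]))
```

```bash
cat >> h.py <<'E'
from scipy.spatial.transform import Rotation as Ro
def tool(s=None):
    s=s or get_state(); return np.array(s["eef_pos"])*1000, Ro.from_euler("xyz",s["ee_rot"]).as_matrix(), s
def plan(x,y,z,yaw):
    """tool shift (cm) & roll (deg) to TCP x,y,z mm with tool y-axis along heading yaw deg (mod 180)"""
    p,R,s=tool(); d=R.T@(np.array([x,y,z])-p)/10
    cur=np.degrees(np.arctan2(R[1,1],R[0,1]))
    dy=(yaw-cur+90)%180-90
    print("pos",p.round(1),"rot\n",R.round(3),"cur yaw",round(cur,1),"| d cm",d.round(2),"roll",round(-dy,1),"alt",round(-dy+180*np.sign(dy),1),"q",s["q"].round(2),"F",np.round(s["force"],1),"w",round(s["width"]*1000,1),"t",s["t"])
E
python3 - <<'E'
from h import *
plan(480,200,240,81.5); plan(417,-50,180,81.5)
E
```

```text
pos [282.5 613.  243.6] rot
 [[-0.     0.908 -0.418]
 [ 0.    -0.418 -0.908]
 [-1.    -0.    -0.   ]] cur yaw -24.7 | d cm [ 0.36 35.22 29.25] roll 73.8 alt -106.2 q [ 1.43  0.36  0.01 -0.   -1.22 -0.29] F [ 0.   0.8 -0.9] w 87.5 t 0.9
pos [282.5 613.  243.6] rot
 [[-0.     0.908 -0.418]
 [ 0.    -0.418 -0.908]
 [-1.    -0.    -0.   ]] cur yaw -24.7 | d cm [ 6.36 39.96 54.59] roll 73.8 alt -106.2 q [ 1.43  0.36  0.01 -0.   -1.22 -0.29] F [ 0.   0.8 -0.9] w 87.5 t 0.9
```

Request:
{"name": "step_arm", "arguments": {
  "deltas": [
    [0,2,1.7,4,0],
    [0,5,4.2,10,0],
    [0,8,6.7,17,0],
    [0,11,9.2,24,0],
    [0,14,11.7,31,0],
    [0,17,14.2,38,0],
    [0,20,16.7,45,0],
    [0,23,19.2,52,0],
    [0,26,21.7,59,0],
    [0,29,24.2,66,0]
  ]
}}

```text
t: 1.73
eef_pos: [0.445, 0.2701, 0.244]
ee_rot: [-2.296, 1.57, 0.827]
force: [0.6, 0.9, -0.2]
width: 0.0876
```

```bash
python3 - <<'E'
from h import *
plan(417,-50,180,81.5)
E
```

```text
pos [445.  270.1 244. ] rot
 [[ 0.001 -0.019 -1.   ]
 [ 0.001 -1.     0.019]
 [-1.    -0.001 -0.001]] cur yaw -91.1 | d cm [ 6.38 32.06  2.21] roll 7.4 alt -172.6 q [ 0.92  0.1  -0.32  0.   -1.14 -0.94] F [ 0.6  0.9 -0.2] w 87.6 t 1.7333
```

Request:
{"name": "step_arm", "arguments": {
  "deltas": [
    [0,3.6,0.2,2,0],
    [0,7.2,0.5,4,0],
    [1,10.8,0.7,6,0],
    [2,14.4,1,7.4,0],
    [3,18,1.2,7.4,0],
    [4,21.6,1.5,7.4,0],
    [5,25.2,1.7,7.4,0],
    [6,28.8,2,7.4,0],
    [6.4,32,2.2,7.4,0],
    [6.4,32,2.2,7.4,0]
  ]
}}

```text
t: 2.57
eef_pos: [0.4165, -0.0518, 0.1786]
ee_rot: [0.426, 1.568, -2.862]
force: [-0.2, -0.1, -0.9]
width: 0.0873
```

```bash
python3 - <<'E'
from h import *
for n in ("top","scene"):
    f=grab_frame(n); cv2.imwrite(f"pics/{n}1.png",f["pixels"][:,:,::-1])
plan(417,-50,66,81.5)
E
```

```text
pos [418.3 -49.  179.6] rot
 [[ 0.    -0.145 -0.989]
 [-0.    -0.989  0.145]
 [-1.    -0.    -0.   ]] cur yaw -98.3 | d cm [11.36  0.12  0.11] roll 0.2 alt -179.8 q [ 0.36 -0.02 -0.61  0.   -0.98 -0.5 ] F [ 0.7 -0.   0.6] w 87.5 t 2.6667
```

View pics/scene1.png

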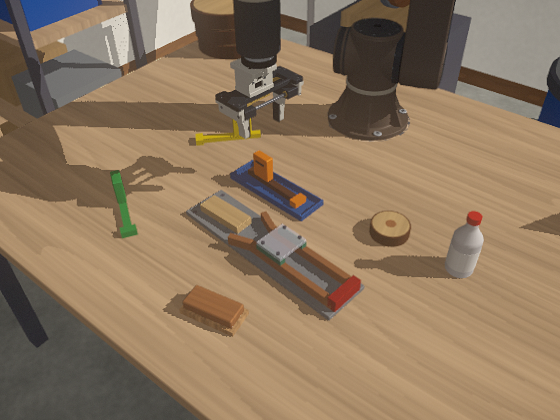

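Request:
{"name": "step_arm", "arguments": {
  "deltas": [
    [2,0,0,0,0],
    [5,0.1,0.1,0,0],
    [8,0.1,0.1,0,0],
    [10,0.1,0.1,0,0],
    [11,0.1,0.1,0,0],
    [11.5,0.1,0.1,0,0],
    [11.5,0.1,0.1,0,0],
    [11.5,0.1,0.1,0,0],
    [11.5,0.1,0.1,0,0],
    [11.5,0.1,0.1,0,0]
  ]
}}

```text
t: 3.5
eef_pos: [0.4181, -0.0482, 0.0655]
ee_rot: [-2.687, 1.569, 0.313]
force: [0.0, -0.1, -0.3]
width: 0.0876
```

```bash
python3 - <<'E'
from h import *
for n in ("top","scene"):
    f=grab_frame(n)
    x0,y0,x1,y1=(250,200,400,300) if n=="top" else (200,60,340,220)
    cv2.imwrite(f"pics/{n}2.png",cv2.resize(f["pixels"][y0:y1,x0:x1,::-1],None,fx=3.7,fy=3.7,interpolation=cv2.INTER_CUBIC))
plan(417,-50,64,81.5)
E
```

```text
pos [417.9 -48.4  65.3] rot
 [[ 0.002 -0.141 -0.99 ]
 [ 0.001 -0.99   0.141]
 [-1.    -0.001 -0.002]] cur yaw -98.1 | d cm [0.13 0.17 0.06] roll 0.4 alt -179.6 q [ 0.36  0.15 -0.76  0.   -0.65 -0.5 ] F [-0.7 -0.5  0.7] w 87.7 t 3.6
```

View pics/scene2.png

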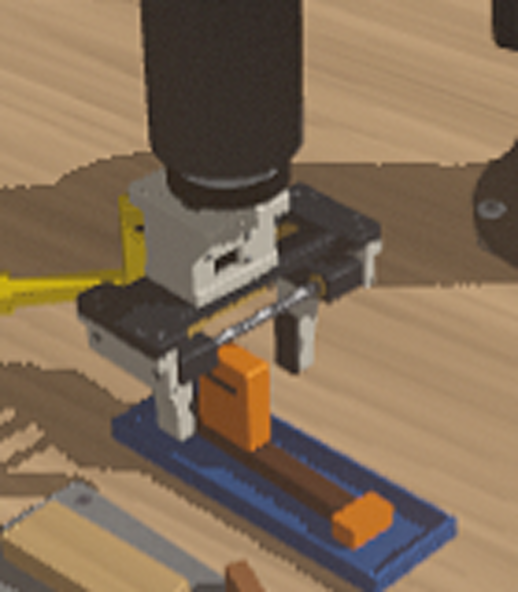

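View pics/top2.png

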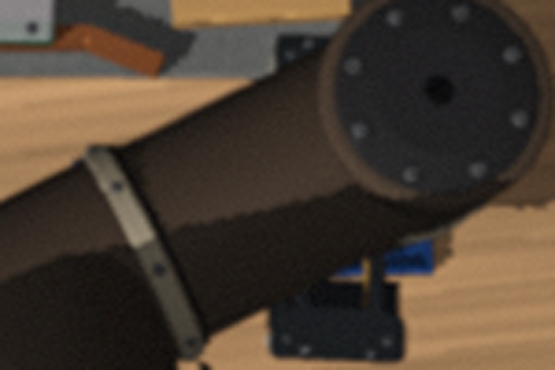

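The scene crop shows the handle (235, 395 in the crop) between the fingers, roughly centred along its length. I'll close on it.

Request:
{"name": "step_arm", "arguments": {
  "deltas": [
    [0.1,0.1,0,0,0.3],
    [0.1,0.1,0,0,0.6],
    [0.1,0.1,0,0,1],
    [0.1,0.1,0,0,1],
    [0.1,0.1,0,0,1],
    [0.1,0.1,0,0,1],
    [0.1,0.1,0,0,1],
    [0.1,0.1,0,0,1],
    [0.1,0.1,0,0,1],
    [0.1,0.1,0,0,1]
  ],
  "squeeze": 45
}}

```text
t: 4.43
eef_pos: [0.4172, -0.0497, 0.0636]
ee_rot: [0.727, 1.571, -2.556]
force: [-0.3, -0.8, -0.2]
width: 0.0266
```

Request:
{"name": "step_arm", "arguments": {
  "deltas": [
    [-1,0,0,0,1],
    [-2,0,0,0,1],
    [-4,0,0,0,1],
    [-6,0,0,0,1],
    [-8,0,0,0,1],
    [-10,0,0,0,1],
    [-10,0,0,0,1],
    [-10,0,0,0,1],
    [-10,0,0,0,1],
    [-10,0,0,0,1]
  ]
}}

```text
t: 5.27
eef_pos: [0.4165, -0.0498, 0.1626]
ee_rot: [0.314, 1.569, -2.969]
force: [-0.4, 0.3, -0.8]
width: 0.0218
```

```bash
python3 - <<'E'
from h import *
plan(554,-230,164,83.5)
for n in ("top","scene"):
    f=grab_frame(n)
    x0,y0,x1,y1=(250,180,400,300) if n=="top" else (180,40,340,220)
    cv2.imwrite(f"pics/{n}3.png",cv2.resize(f["pixels"][y0:y1,x0:x1,::-1],None,fx=3.3,fy=3.3,interpolation=cv2.INTER_CUBIC))
    W=cloud(f);H=hsv(f); h,s,v=H[...,0].astype(int),H[...,1],H[...,2]
    o=(h>7)&(h<17)&(s>190)&(v>110)&np.isin(np.arange(560),range(190,400))[None]
    print(n,rect(W,o,0.11,0.20),rect(W,o,0.10,0.135))
E
```

```text
pos [416.5 -49.8 162.6] rot
 [[-0.002 -0.142 -0.99 ]
 [-0.    -0.99   0.142]
 [-1.     0.001  0.002]] cur yaw -98.2 | d cm [ -0.15  15.89 -16.17] roll -1.7 alt 178.3 q [ 0.36  0.   -0.64 -0.   -0.93 -0.5 ] F [-0.4  0.3 -0.8] w 21.8 t 5.2667
top None None
scene (297, array([424.8,  10. ]), array([139.9,  35.5]), 78.6, array([113.1, 134.2, 178.3])) (177, array([424.8,  10. ]), array([139.9,  35.5]), 78.6, array([105.8, 116. , 132. ]))
```

View pics/scene3.png

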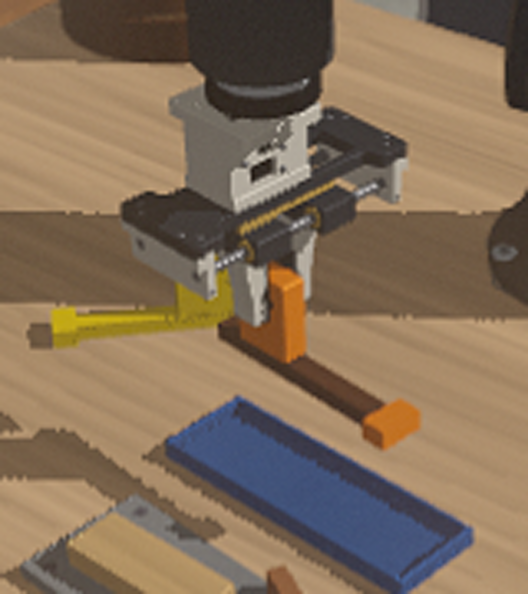

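```bash
python3 - <<'E'
from h import *
plan(554,-240,164,83.5)
for n,(x0,y0,x1,y1) in (("scene",(286,155,312,182)),):
    f=grab_frame(n); W=cloud(f);H=hsv(f); h,s,v=H[...,0].astype(int),H[...,1],H[...,2]
    o=(h>6)&(h<18)&(s>170)&(v>90); b=np.zeros_like(o); b[y0:y1,x0:x1]=1
    p=W[o&b]*1000; print(len(p),np.percentile(p,[2,10,50,90,98],axis=0).round(1))
    top=p[p[:,2]>np.percentile(p[:,2],97)-5]; print(cv2.minAreaRect(top[:,:2].astype(np.float32)), top[:,2].mean())
    # bar top
    bar=(v<110)&(s>100)&(h<20); bb=np.zeros_like(o); bb[138:172,255:292]=1
    q=W[bar&bb]*1000; q=q[(q[:,2]>95)&(q[:,2]<150)]; c=q.mean(0); u,s_,vt=np.linalg.svd(q-c); print(len(q),c.round(1),vt[0].round(3))
E
```

```text
pos [416.6 -49.8 162.7] rot
 [[-0.002 -0.142 -0.99 ]
 [-0.001 -0.99   0.142]
 [-1.     0.001  0.002]] cur yaw -98.1 | d cm [ -0.15  16.88 -16.3 ] roll -1.6 alt 178.4 q [ 0.36  0.   -0.64 -0.   -0.93 -0.5 ] F [ 0.9 -0.5 -0.9] w 21.5 t 5.3667
175 [[418.7  53.1 101.8]
 [422.6  57.4 104.9]
 [439.9  69.7 114.4]
 [453.8  77.  117.3]
 [455.3  78.5 118.5]]
((435.801513671875, 66.071533203125), (24.70161247253418, 40.479347229003906), 78.81520080566406) 115.79166687606583
287 [430.2  -2.4 111.2] [0.108 0.994 0.029]
```

Request:
{"name": "step_arm", "arguments": {
  "deltas": [
    [0,1,-1,0,1],
    [0,3,-3,0,1],
    [0,5.2,-5.2,-0.5,1],
    [0,7.4,-7.3,-1,1],
    [0,9.6,-9.4,-1.6,1],
    [0,11.8,-11.5,-1.6,1],
    [0,14,-13.6,-1.6,1],
    [0,16,-15.5,-1.6,1],
    [0,16.9,-16.3,-1.6,1],
    [0,16.9,-16.3,-1.6,1]
  ]
}}

```text
t: 6.25
eef_pos: [0.5554, -0.242, 0.162]
ee_rot: [0.218, 1.569, -3.04]
force: [-0.0, -0.2, -1.2]
width: 0.0223
```

```bash
python3 - <<'E'
from h import *
for n in ("top","scene"):
    f=grab_frame(n); cv2.imwrite(f"pics/{n}4.png",f["pixels"][:,:,::-1]); pickle.dump(f,open(f"pics/{n}4.pkl","wb"))
plan(554.5,-238.5,77,83.5)
E
```

```text
pos [ 553.9 -240.   162.4] rot
 [[-0.002 -0.115 -0.993]
 [ 0.001 -0.993  0.115]
 [-1.    -0.     0.002]] cur yaw -96.6 | d cm [ 8.54 -0.15 -0.06] roll -0.1 alt 179.9 q [-0.09  0.31 -0.26 -0.   -1.01 -0.03] F [-0.5  0.8 -1.2] w 21.7 t 6.35
```

View pics/scene4.png

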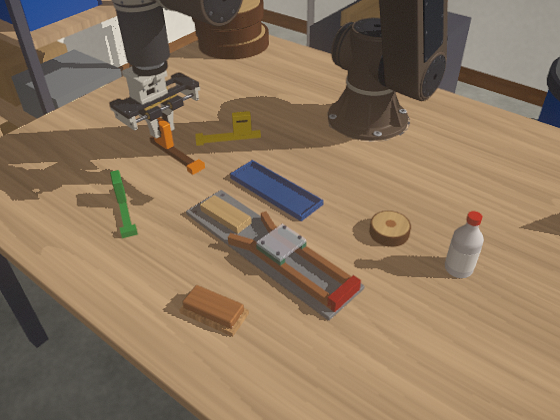

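View pics/top4.png

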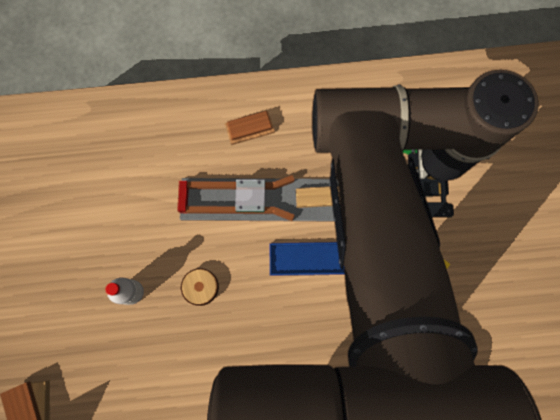

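Request:
{"name": "step_arm", "arguments": {
  "deltas": [
    [1,0,0,0,1],
    [3,0,0,0,1],
    [5,-0.1,0,0,1],
    [7,-0.1,0,0,1],
    [8,-0.1,0,0,1],
    [8.3,-0.1,0,0,1],
    [8.3,-0.1,0,0,1],
    [8.3,-0.1,0,0,1],
    [8.3,-0.1,0,0,1],
    [8.3,-0.1,0,0,1]
  ]
}}

```text
t: 7.18
eef_pos: [0.5554, -0.2391, 0.0817]
ee_rot: [3.102, 1.569, -0.153]
force: [-0.4, -0.8, -1.2]
width: 0.0215
```

```bash
cat >> h.py <<'E'
def orange(f,lo,hi,W):
    H=hsv(f); h,s,v=H[...,0].astype(int),H[...,1],H[...,2]
    return (h>6)&(h<18)&(s>185)&(v>90)&(W[...,2]>lo)&(W[...,2]<hi)
E
python3 - <<'E'
from h import *
plan(554.5,-238.5,77,83.5)
f=grab_frame("scene"); W=cloud(f)
x0,y0,x1,y1=110,120,270,250
cv2.imwrite("pics/scene5.png",cv2.resize(f["pixels"][y0:y1,x0:x1,::-1],None,fx=4.5,fy=4.5,interpolation=cv2.INTER_CUBIC))
b=np.zeros((420,560),bool); b[190:225,150:220]=1
b[:]=0; b[120:250,110:270]=1
o=orange(f,0.005,0.06,W)&b; p=W[o]*1000; print(len(p),np.percentile(p,[2,50,95,98],axis=0).round(1),rect(W,o,0.026,0.045))
for m in masks_of("strip","scene")[:2]: print(m["conf"],rect(W,m["mask"],0.026,0.038))
E
```

```text
pos [ 555.4 -239.1   81.7] rot
 [[ 0.002 -0.114 -0.994]
 [-0.    -0.994  0.114]
 [-1.     0.    -0.002]] cur yaw -96.5 | d cm [ 0.47 -0.05  0.1 ] roll -0.0 alt 180.0 q [-0.08  0.39 -0.35  0.   -0.83 -0.03] F [-0.4 -0.8 -1.2] w 21.5 t 7.1833
225 [[ 552.8 -244.    22.8]
 [ 568.4 -127.4   35.7]
 [ 588.4 -111.    55.7]
 [ 589.8 -109.1   58.6]] (153, array([ 565.7, -176. ]), array([140.1,  36.7]), 83.2, array([27.5, 34.7, 42.7]))
0.57 (786, array([582.3, -30.4]), array([122.6,  49. ]), 86.8, array([28.3, 31.8, 34.6]))
```

View pics/scene5.png

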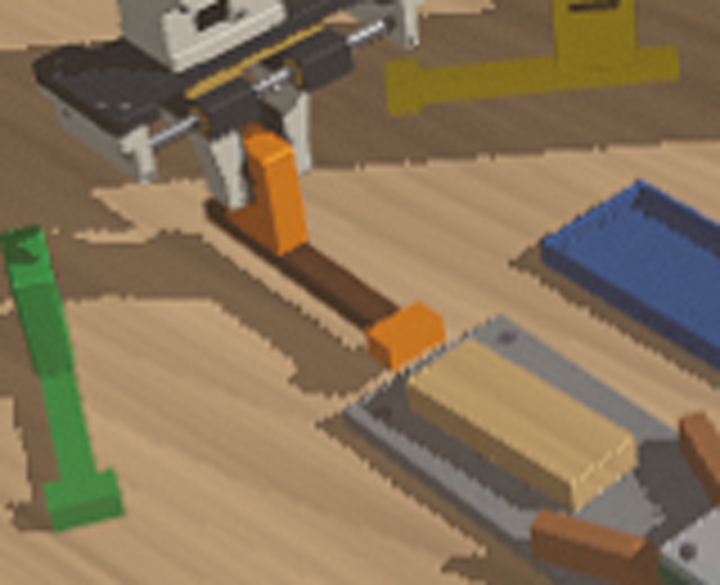

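Request:
{"name": "step_arm", "arguments": {
  "deltas": [
    [0.2,-0.2,0,0,1],
    [0.45,-0.6,0.1,0,1],
    [0.45,-1.2,0.1,0,1],
    [0.45,-2,0.1,0,1],
    [0.45,-2.8,0.1,0,1],
    [0.45,-3.6,0.1,0,1],
    [0.45,-4.4,0.1,0,1],
    [0.45,-5.2,0.1,0,1],
    [0.45,-6,0.1,0,1],
    [0.45,-6,0.1,0,1]
  ]
}}

```text
t: 8.12
eef_pos: [0.5609, -0.1778, 0.0762]
ee_rot: [-2.687, 1.57, 0.341]
force: [-0.1, -0.2, -2.0]
width: 0.0216
```

```bash
cat > look.py <<'E'
from h import *
import sys
i=sys.argv[1]
f=grab_frame("scene"); W=cloud(f)
x0,y0,x1,y1=130,100,380,325
cv2.imwrite(f"pics/s{i}.png",cv2.resize(f["pixels"][y0:y1,x0:x1,::-1],None,fx=2.6,fy=2.6,interpolation=cv2.INTER_CUBIC))
plan(586,54,77,83.5)
p,R,s=tool()
u=np.array([.1132,.9936]);v=np.array([-.9936,.1132]);O=np.array([596,144.])
d=p[:2]-O; print("handle guide x,y",(d@u).round(1),(d@v).round(1),"tip x",(d@u+130).round(1))
Os=np.array([599,142.7])
for m in masks_of("strip","scene")[:1]:
    r=rect(W,m["mask"],0.026,0.038); print(m["conf"],r)
    if r: d=r[1]-Os; print("strip guide",(d@u).round(1),(d@v).round(1))
b=np.zeros((420,560),bool); b[100:250,110:300]=1
o=orange(f,0.005,0.06,W)&b; q=W[o]*1000
t=p[:2]+(Os-O)+120*u
q=q[np.hypot(*(q[:,:2]-t).T)<28]
if len(q)>10: print("shoe z pct",np.percentile(q[:,2],[5,50,80,90,97]).round(1),"lat",np.percentile((q[:,:2]-Os)@v,[2,98]).round(1))
E
python3 look.py 6
```

```text
pos [ 560.8 -178.4   76.2] rot
 [[ 0.    -0.113 -0.994]
 [ 0.    -0.994  0.113]
 [-1.    -0.    -0.   ]] cur yaw -96.5 | d cm [ -0.08 -23.37   0.11] roll 0.0 alt -180.0 q [ 0.02  0.38 -0.39 -0.   -0.81 -0.14] F [ 1.2 -0.1 -0.9] w 21.7 t 8.1667
handle guide x,y -324.3 -1.6 tip x -194.3
0.73 (774, array([591.2,   9.9]), array([121.8,  46.8]), 82.9, array([28.5, 31.8, 34.5]))
strip guide -132.8 -7.3
shoe z pct [25.  28.9 30.6 31.2 31.9] lat [-18.6  16.2]
```

View pics/s6.png

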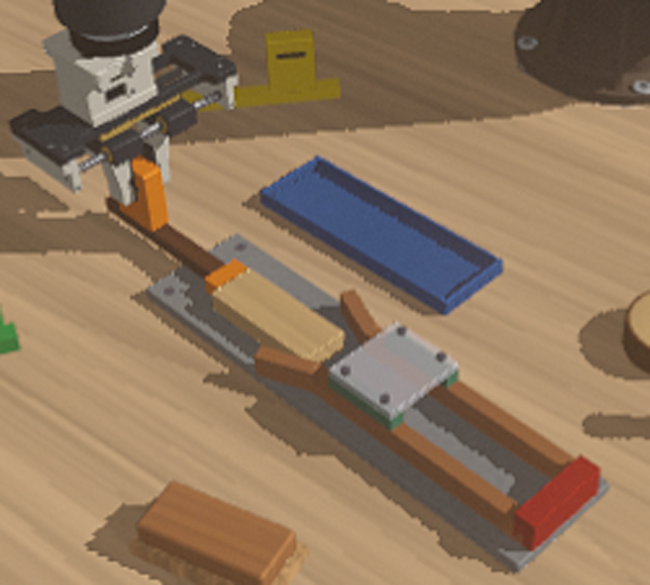

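Request:
{"name": "step_arm", "arguments": {
  "deltas": [
    [0,-0.4,0,0,1],
    [0,-1,0,0,1],
    [0,-1.7,0,0,1],
    [0,-2.4,0,0,1],
    [0,-3.1,0,0,1],
    [0,-3.8,0.1,0,1],
    [0,-4.5,0.1,0,1],
    [0,-5.2,0.1,0,1],
    [0,-6,0.1,0,1],
    [0,-6,0.1,0,1]
  ]
}}

```text
t: 9.05
eef_pos: [0.5668, -0.1182, 0.0761]
ee_rot: [-2.607, 1.57, 0.422]
force: [-0.5, -0.4, -0.5]
width: 0.0218
```

```bash
python3 look.py 7
```

```text
pos [ 566.7 -118.7   76.1] rot
 [[ 0.    -0.113 -0.994]
 [ 0.    -0.994  0.113]
 [-1.    -0.    -0.   ]] cur yaw -96.5 | d cm [ -0.08 -17.37   0.03] roll 0.0 alt -180.0 q [ 0.13  0.36 -0.41 -0.   -0.8  -0.24] F [-0.6 -0.1 -0.5] w 21.7 t 9.1
handle guide x,y -264.3 -0.6 tip x -134.3
0.9 (590, array([599.4,  48.6]), array([88. , 64.2]), 87.7, array([29.1, 32. , 34.6]))
strip guide -93.5 -11.0
shoe z pct [26.  29.6 30.9 31.7 32.4] lat [-17.9  16.5]
```

View pics/s7.png

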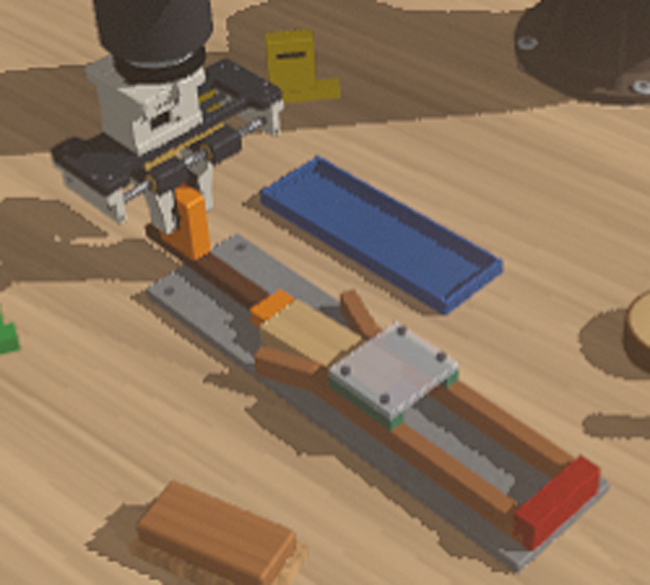

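The strip's front is now under the guard, inside the channel. I'll keep pushing straight.

Request:
{"name": "step_arm", "arguments": {
  "deltas": [
    [0,-0.4,0,0,1],
    [0,-1.2,0,0,1],
    [0,-2.1,0,0,1],
    [0,-3,0,0,1],
    [0,-3.9,0,0,1],
    [0,-4.8,0,0,1],
    [0,-5.7,0,0,1],
    [0,-6.6,0,0,1],
    [0,-7.4,0,0,1],
    [0,-8,0,0,1]
  ]
}}

```text
t: 9.98
eef_pos: [0.5757, -0.039, 0.0761]
ee_rot: [-2.853, 1.571, 0.175]
force: [-0.2, -1.0, -0.0]
width: 0.0217
```

```bash
python3 look.py 8
```

```text
pos [576.  -38.4  76.2] rot
 [[ 0.001 -0.113 -0.994]
 [ 0.    -0.994  0.113]
 [-1.    -0.    -0.001]] cur yaw -96.5 | d cm [-0.08 -9.3   0.05] roll 0.0 alt -180.0 q [ 0.27  0.36 -0.41 -0.   -0.8  -0.39] F [ 0.2  0.9 -0.2] w 21.7 t 10.0333
handle guide x,y -183.5 -0.8 tip x -53.5
shoe z pct [26.6 29.  30.4 30.8 32.4] lat [-16.8  16.9]
```

View pics/s8.png

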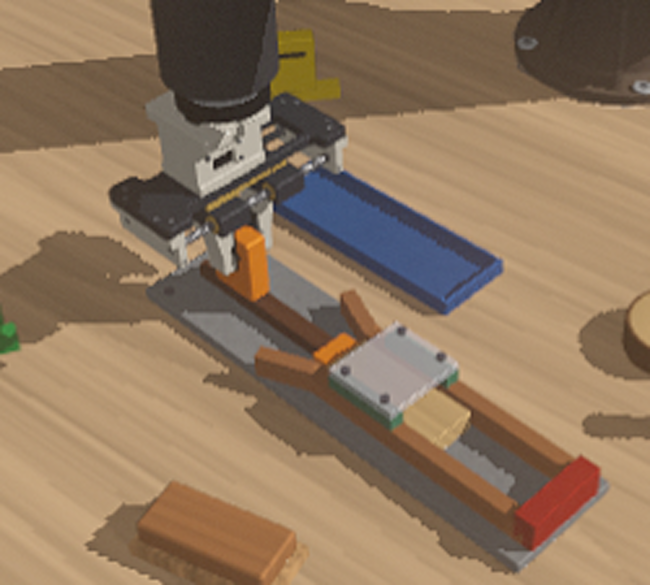

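Request:
{"name": "step_arm", "arguments": {
  "deltas": [
    [0,-0.5,0,0,1],
    [0,-1.4,0,0,1],
    [0,-2.3,0,0,1],
    [0,-3.2,0,0,1],
    [0,-4.1,0,0,1],
    [0,-5,0,0,1],
    [0,-5.9,0,0,1],
    [0,-6.8,0,0,1],
    [0,-7.5,0,0,1],
    [0,-8,0,0,1]
  ]
}}

```text
t: 10.92
eef_pos: [0.5848, 0.0404, 0.0761]
ee_rot: [-2.621, 1.571, 0.407]
force: [-0.4, -0.8, -0.6]
width: 0.0218
```

```bash
python3 look.py 9
```

```text
pos [585.   40.9  76.1] rot
 [[ 0.    -0.113 -0.994]
 [ 0.    -0.994  0.113]
 [-1.    -0.    -0.   ]] cur yaw -96.5 | d cm [-0.09 -1.31  0.05] roll 0.0 alt -180.0 q [ 0.4   0.37 -0.39 -0.   -0.8  -0.52] F [ 0.5  0.3 -1.2] w 21.5 t 10.9667
handle guide x,y -103.7 -0.8 tip x 26.3
0.6 (969, array([607.7, 227. ]), array([120.4,  47.4]), 84.1, array([29.7, 32.7, 35.4]))
strip guide 84.7 0.9
```

View pics/s9.png

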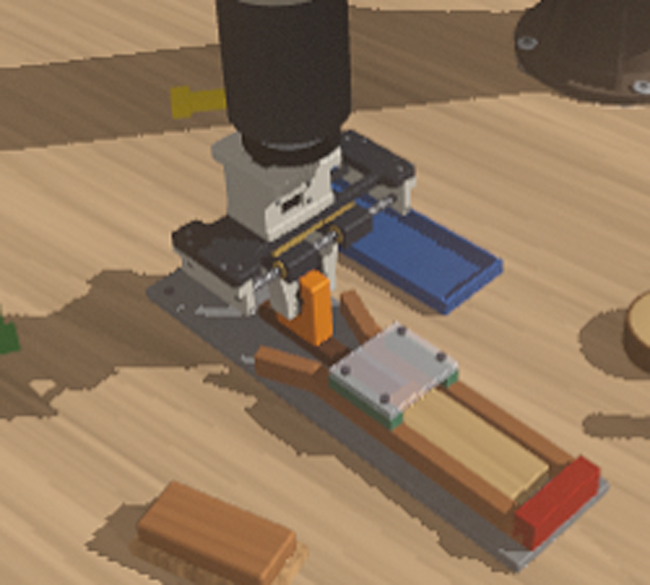

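Request:
{"name": "step_arm", "arguments": {
  "deltas": [
    [0,-0.2,0,0,1],
    [0,-0.4,0,0,1],
    [0,-0.6,0,0,1],
    [0,-0.8,0,0,1],
    [0,-0.9,0,0,1],
    [0,-1,0,0,1],
    [0,-1.1,0,0,1],
    [0,-1.2,0,0,1],
    [0,-1.3,0,0,1],
    [0,-1.3,0,0,1]
  ]
}}

```text
t: 11.85
eef_pos: [0.5862, 0.0524, 0.0761]
ee_rot: [-2.239, 1.571, 0.788]
force: [0.8, 0.1, -1.6]
width: 0.0217
```

```bash
python3 look.py 10
```

```text
pos [586.2  52.4  76.1] rot
 [[ 0.    -0.114 -0.993]
 [ 0.    -0.993  0.114]
 [-1.    -0.    -0.   ]] cur yaw -96.5 | d cm [-0.09 -0.15  0.04] roll -0.0 alt 180.0 q [ 0.42  0.38 -0.39 -0.   -0.81 -0.54] F [ 0.6  0.4 -2. ] w 21.5 t 11.9
handle guide x,y -92.1 -0.7 tip x 37.9
0.91 (923, array([608.2, 237.7]), array([118.7,  45.6]), 83.7, array([30.3, 32.9, 35.5]))
strip guide 95.4 1.6
```

Request:
{"name": "step_arm", "arguments": {
  "deltas": [
    [0,-0.05,0,0,1],
    [0,-0.1,0,0,1],
    [0,-0.15,0,0,1],
    [0,-0.2,0,0,1],
    [0,-0.25,0,0,1],
    [0,-0.25,0,0,1],
    [0,-0.25,0,0,1],
    [0,-0.25,0,0,1],
    [0,-0.25,0,0,1],
    [0,-0.25,0,0,1]
  ]
}}

```text
t: 12.78
eef_pos: [0.5864, 0.0548, 0.076]
ee_rot: [-2.134, 1.571, 0.893]
force: [0.2, 0.0, -1.3]
width: 0.0214
```

```bash
python3 look.py 11
```

```text
pos [586.5  54.8  76.1] rot
 [[ 0.    -0.114 -0.993]
 [ 0.    -0.993  0.114]
 [-1.    -0.    -0.   ]] cur yaw -96.5 | d cm [-0.09  0.09  0.04] roll -0.0 alt 180.0 q [ 0.42  0.38 -0.39 -0.   -0.81 -0.54] F [1.1 1.  0.1] w 21.5 t 12.8333
handle guide x,y -89.7 -0.6 tip x 40.3
0.86 (900, array([608.5, 238.8]), array([114.1,  45.2]), 83.2, array([30.2, 32.9, 35.4]))
strip guide 96.6 1.4
```

View pics/s11.png

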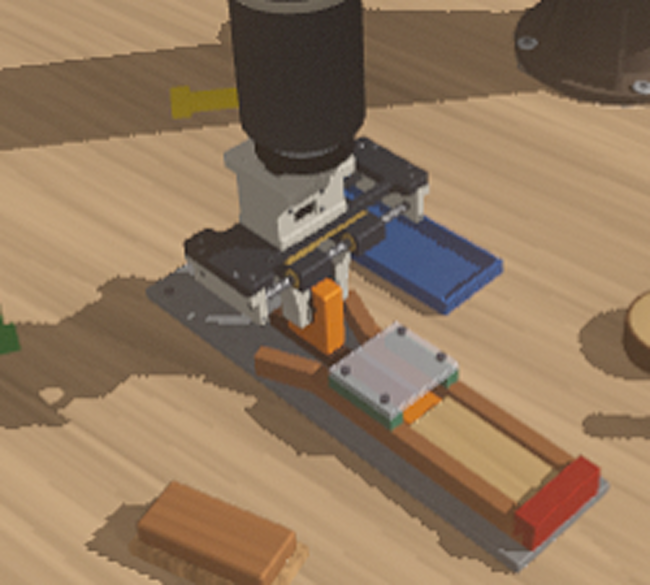

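Request:
{"name": "step_arm", "arguments": {
  "deltas": [
    [0,-0.05,0,0,1],
    [0,-0.1,0,0,1],
    [0,-0.15,0,0,1],
    [0,-0.2,0,0,1],
    [0,-0.2,0,0,1],
    [0,-0.2,0,0,1],
    [0,-0.2,0,0,1],
    [0,-0.2,0,0,1],
    [0,-0.2,0,0,1],
    [0,-0.2,0,0,1]
  ]
}}

```text
t: 13.72
eef_pos: [0.5864, 0.0556, 0.0763]
ee_rot: [1.195, 1.569, -2.061]
force: [0.2, -6.3, 1.7]
width: 0.0215
```

Request:
{"name": "step_arm", "arguments": {
  "deltas": [
    [0,-0.05,0,0,1],
    [0,-0.1,0,0,1],
    [0,-0.15,0,0,1],
    [0,-0.15,0,0,1],
    [0,-0.15,0,0,1],
    [0,-0.15,0,0,1],
    [0,-0.15,0,0,1],
    [0,-0.15,0,0,1],
    [0,-0.15,0,0,1],
    [0,-0.15,0,0,1]
  ]
}}

```text
t: 14.55
eef_pos: [0.5862, 0.0558, 0.0764]
ee_rot: [1.192, 1.567, -2.064]
force: [0.5, -12.6, 4.0]
width: 0.022
```

```bash
python3 look.py 12
```

```text
pos [586.2  55.8  76.4] rot
 [[-0.002 -0.114 -0.993]
 [-0.003 -0.993  0.114]
 [-1.     0.003  0.001]] cur yaw -96.6 | d cm [-0.06  0.18  0.  ] roll -0.1 alt 179.9 q [ 0.43  0.38 -0.39  0.   -0.81 -0.54] F [ -0.2 -12.5   3.9] w 21.9 t 14.6
handle guide x,y -88.7 -0.3 tip x 41.3
0.58 (931, array([605.8, 238.1]), array([118.3,  51.3]), 83.5, array([30. , 32.9, 35.7]))
strip guide 95.6 4.0
```

View pics/s12.png

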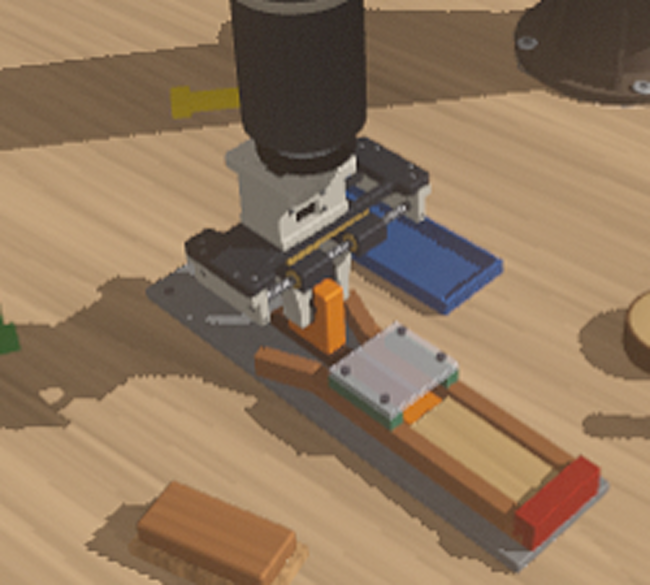

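The wrist now reads 12.5 N against the push and the stick has stopped advancing, so the strip is against the stop. I'll draw the stick straight back out from under the guard, then lift.

Request:
{"name": "step_arm", "arguments": {
  "deltas": [
    [0,0.3,0,0,1],
    [0,1,0,0,1],
    [0,2.4,0,0,1],
    [0,4,0,0,1],
    [0,6,0,0,1],
    [0,8,0,0,1],
    [0,10,0,0,1],
    [0,12,0,0,1],
    [0,13,0,0,1],
    [0,13,0,0,1]
  ]
}}

```text
t: 15.48
eef_pos: [0.5713, -0.0731, 0.076]
ee_rot: [-0.211, 1.57, 2.814]
force: [-0.5, -0.8, -0.6]
width: 0.0219
```

Request:
{"name": "step_arm", "arguments": {
  "deltas": [
    [-1,0,0,0,1],
    [-2.5,0,0,0,1],
    [-4,0,0,0,1],
    [-5.5,0,0,0,1],
    [-7,0,0,0,1],
    [-8,0,0,0,1],
    [-9,0,0,0,1],
    [-9,0,0,0,1],
    [-9,0,0,0,1],
    [-9,0,0,0,1]
  ]
}}

```text
t: 16.32
eef_pos: [0.5715, -0.0708, 0.1653]
ee_rot: [0.042, 1.57, 3.07]
force: [-0.1, -0.9, -1.2]
width: 0.0219
```

```bash
python3 - <<'E'
from h import *
plan(420,-47,160,82.5)
for n in ("top","scene"):
    f=grab_frame(n); cv2.imwrite(f"pics/{n}13.png",f["pixels"][:,:,::-1]); W=cloud(f)
    O=np.array([599,142.7]) if n=="scene" else np.array([592.7,145])
    u=np.array([.1132,.9936]);v=np.array([-.9936,.1132])
    for m in masks_of("strip",n)[:2]:
        r=rect(W,m["mask"],0.028,0.038); print(n,m["conf"],r)
        if r: print("guide",((r[1]-O)@u).round(1),((r[1]-O)@v).round(1))
E
```

```text
pos [571.5 -70.8 165.3] rot
 [[-0.001 -0.114 -0.993]
 [ 0.    -0.993  0.114]
 [-1.     0.     0.001]] cur yaw -96.5 | d cm [ 0.55 -0.64 15.32] roll 1.0 alt -179.0 q [ 0.22  0.26 -0.32 -0.   -0.99 -0.33] F [-0.1 -0.9 -1.2] w 21.9 t 16.3167
top 0.91 (613, array([602.3, 245.7]), array([121.2,  50.5]), 78.5, array([29.1, 32.2, 36. ]))
guide 101.1 1.9
scene 0.55 (582, array([391. , 288.4]), array([83.6, 86. ]), 87.8, array([28.2, 29.6, 32. ]))
guide 121.2 223.2
```

View pics/scene13.png

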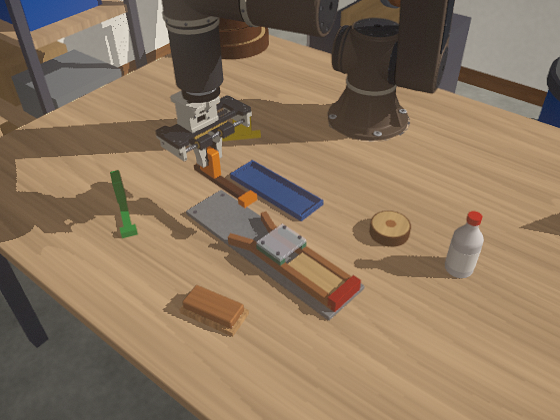

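View pics/top13.png

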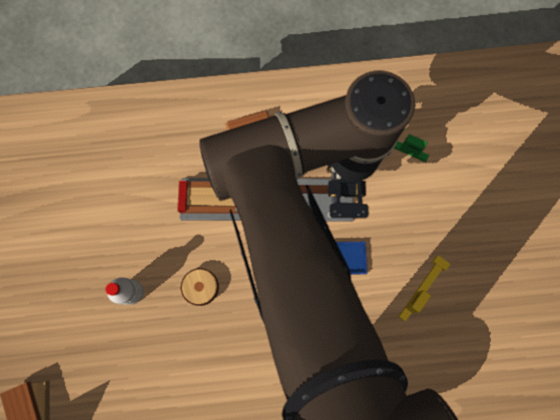

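Request:
{"name": "step_arm", "arguments": {
  "deltas": [
    [0,0,1,0,1],
    [0,0,3,0,1],
    [0,-0.2,5,0,1],
    [0,-0.4,7,0,1],
    [0,-0.6,9,0,1],
    [0,-0.6,11,0,1],
    [0,-0.6,13,0,1],
    [0,-0.6,14.4,0,1],
    [0,-0.6,15,0,1],
    [0,-0.6,15,0,1]
  ]
}}

```text
t: 17.35
eef_pos: [0.4224, -0.0479, 0.1662]
ee_rot: [-2.28, 1.57, 0.748]
force: [-0.6, 0.4, -1.0]
width: 0.022
```

```bash
python3 - <<'E'
from h import *
plan(423,-47,67,83.5)
f=grab_frame("scene")
x0,y0,x1,y1=180,40,340,220
cv2.imwrite("pics/scene14.png",cv2.resize(f["pixels"][y0:y1,x0:x1,::-1],None,fx=3.3,fy=3.3,interpolation=cv2.INTER_CUBIC))
E
```

```text
pos [422.4 -47.9 166.2] rot
 [[ 0.    -0.113 -0.994]
 [ 0.    -0.994  0.113]
 [-1.    -0.    -0.   ]] cur yaw -96.5 | d cm [ 9.92 -0.09 -0.04] roll -0.0 alt 180.0 q [ 0.35  0.01 -0.62 -0.   -0.94 -0.47] F [-0.6  0.4 -1. ] w 22.0 t 17.35
```

View pics/scene14.png

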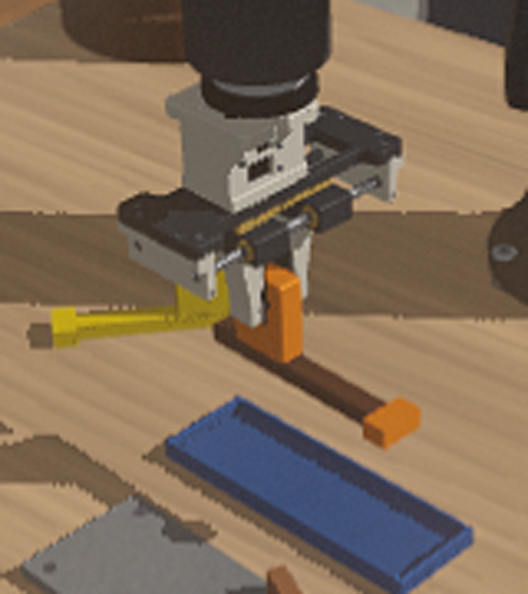

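Request:
{"name": "step_arm", "arguments": {
  "deltas": [
    [1,0,0,0,1],
    [3,-0.1,0,0,1],
    [5,-0.1,0,0,1],
    [7,-0.1,0,0,1],
    [8.5,-0.1,0,0,1],
    [9.3,-0.1,0,0,1],
    [9.6,-0.1,0,0,1],
    [9.8,-0.1,0,0,1],
    [9.8,-0.1,0,0,1],
    [9.8,-0.1,0,0,1]
  ]
}}

```text
t: 18.23
eef_pos: [0.4245, -0.0467, 0.0687]
ee_rot: [-2.805, 1.57, 0.223]
force: [0.5, 0.2, -0.7]
width: 0.0219
```

Request:
{"name": "step_arm", "arguments": {
  "deltas": [
    [0.05,0,0,0,1],
    [0.1,0,0,0,1],
    [0.15,0,0,0,1],
    [0.2,0,0,0,1],
    [0.2,0,0,0,1],
    [0.2,0,0,0,1],
    [0.2,0,0,0,1],
    [0.2,0,0,0,1],
    [0.2,0,0,0,1],
    [0.2,0,0,0,1]
  ]
}}

```text
t: 19.07
eef_pos: [0.4244, -0.0467, 0.0677]
ee_rot: [-2.919, 1.569, 0.109]
force: [-6.7, 1.6, 18.8]
width: 0.022
```

```bash
cat > look2.py <<'E'
from h import *
import sys
plan(423,-47,67,83.5)
f=grab_frame("scene"); W=cloud(f)
x0,y0,x1,y1=210,110,340,230
cv2.imwrite(f"pics/p{sys.argv[1]}.png",cv2.resize(f["pixels"][y0:y1,x0:x1,::-1],None,fx=4.8,fy=4.8,interpolation=cv2.INTER_CUBIC))
b=np.zeros((420,560),bool); b[130:225,230:330]=1
print("shoe",rect(W,orange(f,0.016,0.03,W)&b&(W[...,1]>0.03),0.016,0.03),"top",rect(W,orange(f,0.076,0.095,W)&b,0.076,0.095))
E
python3 look2.py 1
```

```text
pos [424.4 -46.7  67.7] rot
 [[ 0.002 -0.113 -0.994]
 [ 0.    -0.994  0.113]
 [-1.    -0.    -0.002]] cur yaw -96.5 | d cm [0.07 0.04 0.13] roll 0.0 alt -180.0 q [ 0.36  0.16 -0.75  0.   -0.66 -0.47] F [-6.7  1.6 18.8] w 22.0 t 19.0667
shoe (105, array([439.3,  68.5]), array([26.7, 35.2]), 79.5, array([17.1, 20.5, 23.1])) top (59, array([429.3, -34.5]), array([30.6, 19.4]), 58.5, array([76.9, 82.5, 85.4]))
```

View pics/p1.png

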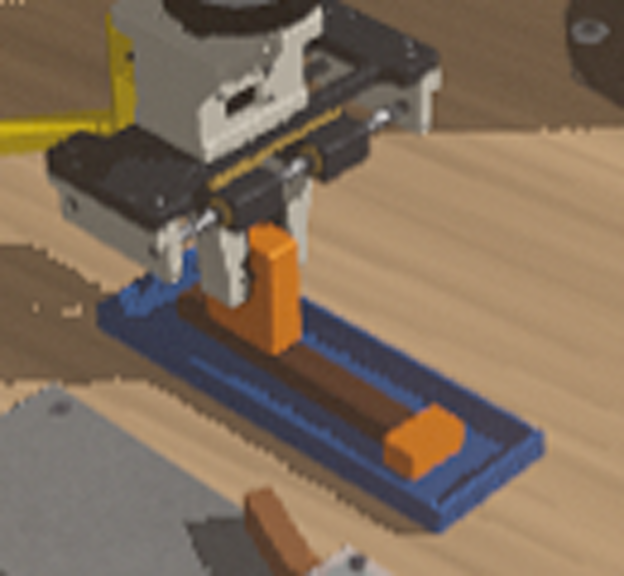

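The stick is flat inside the tray, with its shoe top at about 20.5 mm against the expected 21 mm. I'll unload it and open.

Request:
{"name": "step_arm", "arguments": {
  "deltas": [
    [-0.1,0,0,0,1],
    [-0.1,0,0,0,1],
    [-0.1,0,0,0,0.9],
    [-0.1,0,0,0,0.7],
    [-0.1,0,0,0,0.5],
    [-0.1,0,0,0,0.3],
    [-0.1,0,0,0,0.1],
    [-0.1,0,0,0,0],
    [-0.1,0,0,0,0],
    [-0.1,0,0,0,0]
  ]
}}

```text
t: 19.95
eef_pos: [0.4237, -0.0469, 0.067]
ee_rot: [0.396, 1.571, -2.86]
force: [0.6, -0.0, -0.2]
width: 0.0606
```

```bash
python3 look2.py 2
```

```text
pos [423.7 -46.9  67. ] rot
 [[-0.    -0.114 -0.993]
 [-0.    -0.993  0.114]
 [-1.     0.     0.   ]] cur yaw -96.5 | d cm [-0.    0.02  0.07] roll -0.0 alt 180.0 q [ 0.36  0.16 -0.75 -0.   -0.67 -0.47] F [ 0.6 -0.  -0.2] w 60.6 t 19.95
shoe (106, array([440.2,  68.4]), array([26.2, 38.7]), 85.1, array([17.4, 21. , 23.4])) top (77, array([429.1, -37.2]), array([22.4, 30.3]), 0.8, array([77. , 82.3, 85.4]))
```

View pics/p2.png

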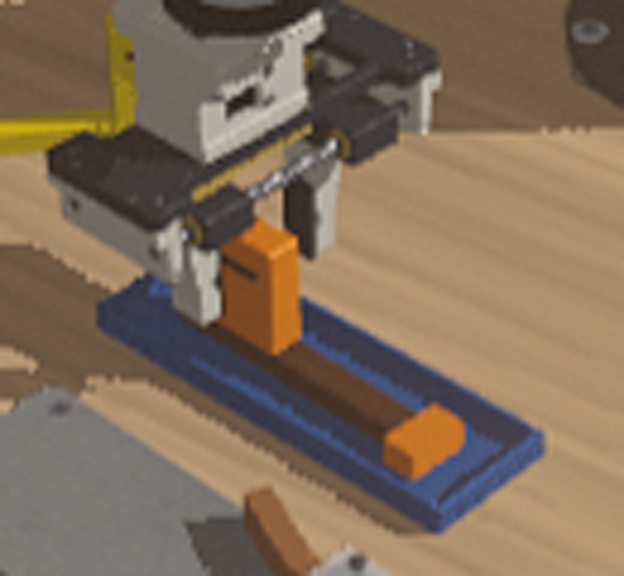

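Both fingers are clear of the handle, so I'll open fully and rise. After that I'll swing aside so both cameras can see.

Request:
{"name": "step_arm", "arguments": {
  "deltas": [
    [0,0,0,0,0],
    [0,0,0,0,0],
    [0,0,0,0,0],
    [-1,0,0,0,0],
    [-3,0,0,0,0],
    [-6,0,0,0,0],
    [-9,0,0,0,0],
    [-12,0,0,0,0],
    [-15,0,0,0,0],
    [-16,0,0,0,0]
  ]
}}

```text
t: 20.83
eef_pos: [0.4255, -0.0467, 0.2315]
ee_rot: [-2.879, 1.565, 0.149]
force: [0.7, 0.1, 0.9]
width: 0.0879
```

Request:
{"name": "step_arm", "arguments": {
  "deltas": [
    [0,2,-1,0,0],
    [0,5,-2,0,0],
    [0,9,-3,0,0],
    [0,13,-3,0,0],
    [0,17,-3,0,0],
    [0,20,-3,0,0],
    [0,23,-3,0,0],
    [0,25,-3,0,0],
    [0,25,-3,0,0],
    [0,25,-3,0,0]
  ]
}}

```text
t: 21.67
eef_pos: [0.4245, -0.2995, 0.2266]
ee_rot: [-0.261, 1.57, 2.764]
force: [0.4, -0.8, -0.5]
width: 0.0878
```

```bash
python3 - <<'E'
from h import *
plan(423,-47,67,83.5)
for n in ("top","scene"):
    f=grab_frame(n); cv2.imwrite(f"pics/{n}15.png",f["pixels"][:,:,::-1]); W=cloud(f)
    O=np.array([599,142.7]) if n=="scene" else np.array([592.7,145])
    u=np.array([.1132,.9936]);v=np.array([-.9936,.1132])
    for m in masks_of("strip",n)[:2]:
        r=rect(W,m["mask"],0.028,0.038); print(n,m["conf"],r)
        if r: print("guide",((r[1]-O)@u).round(1),((r[1]-O)@v).round(1))
    b=(W[...,0]>.36)&(W[...,0]<.49)&(W[...,1]>-.14)&(W[...,1]<.13)
    print("shoe",rect(W,orange(f,0.014,0.03,W)&b&(W[...,1]>0.03),0.014,0.03),"top",rect(W,orange(f,0.076,0.095,W)&b,0.076,0.095))
E
```

```text
pos [ 424.5 -299.5  226.6] rot
 [[-0.001 -0.116 -0.993]
 [ 0.    -0.993  0.116]
 [-1.    -0.     0.001]] cur yaw -96.7 | d cm [ 15.97 -25.06   3.08] roll -0.2 alt 179.8 q [-0.24  0.12 -0.35 -0.   -1.1   0.12] F [ 0.4 -0.8 -0.5] w 87.8 t 21.6667
top 0.68 (826, array([603.7, 244.4]), array([120. ,  49.8]), 82.0, array([29.1, 32.3, 35.9]))
guide 100.0 0.3
shoe (108, array([435.5,  70.8]), array([19.8, 32.3]), 83.8, array([18.4, 21.3, 24.6])) top (206, array([420.8, -46.1]), array([50.1, 21. ]), 84.0, array([78. , 82.7, 86.3]))
scene 0.31 (63, array([435.5, -44.4]), array([20.8, 52.8]), 18.0, array([28.2, 33.2, 37.3]))
guide -204.4 141.3
shoe (112, array([439.9,  69.5]), array([26.5, 37.3]), 81.7, array([15.3, 20.3, 23.4])) top (136, array([428.1, -47.1]), array([52.7, 24.9]), 77.1, array([76.8, 82.6, 85.5]))
```

View pics/scene15.png

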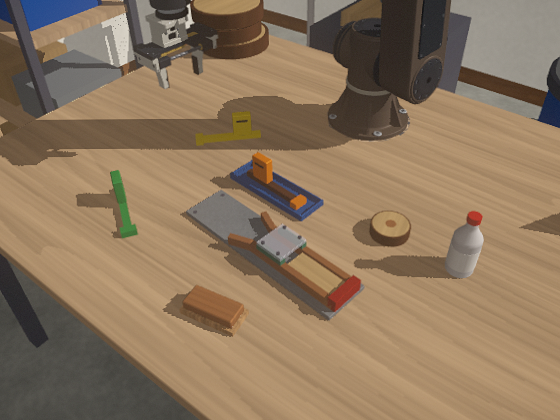

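View pics/top15.png

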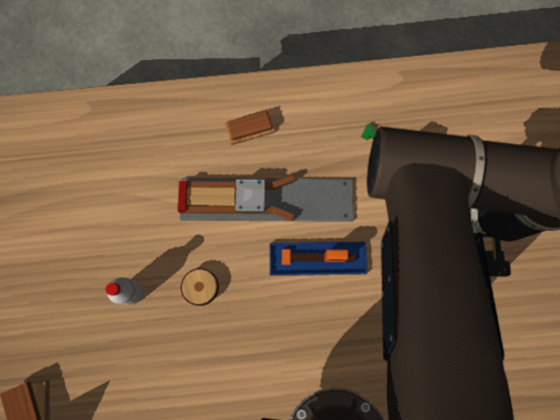

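The strip is at guide x = 100.0 mm, touching the stop (red stop at 183, 195 in the top view). The stick is flat in the tray and the bystanders are where they were. I'm handing in.

```bash
python3 - <<'E'
from station import *
print(job_done()); print(get_state()["t"])
E
```

```text
the job is handed in; nothing more can be done
None
the job is handed in; nothing more can be done
```

I took the orange push stick from the blue tray by its handle and used it to push the strip under the guard to the red stop. I then drew the stick straight back out, laid it in its tray and moved the arm clear. I handed the job in just after about 22 s of the 59 s allowed; no verdict came back.

**Last checks:**
- **Strip:** the top camera put it at guide x = 100.0 mm, y = 0.3 mm, with its measured angle about 1.5° off the guide. While I pushed, the wrist read about 12.5 N and the stick stopped advancing, so the strip was against the stop.
- **Stick:** it was flat on the tray floor, with the shoe top at about 21 mm and the handle top at about 83 mm, as expected. Its middle was within a few mm of the tray's centre.
- **Other things:** the bystanders look unmoved in both final pictures, though I compared them only by eye. The gripper was fully open, touching nothing.

**Checks that disagreed:**
- **Cameras:** the two differed by about 5 mm in world x, so I used their average for the moves.
- **Strip detection:** the last one in the scene camera was a false, low-confidence hit (0.31) on the tray, so I ignored it. With the strip against the stop, that camera had read about 96 mm, against about 100 mm from the top camera. That picture had the strip's tail partly hidden by the guard.
- **Grip:** the stick slipped a few mm down in the fingers, because I began lifting before they had fully closed. It did no harm.

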